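Point out the next sample and its well, then confirm on the analyser

ROBOT

A 6-joint arm with a two-finger parallel gripper is mounted at the origin on the work surface. World frame = base frame: x ahead of the robot, y to its left, z up, the work surface at z = 0. Lengths are in mm, angles in degrees, forces in N, time in s.
With the tool pointing down it reaches from about 375 to 900 mm from the base axis. Payload 3.1 kg.
Tool frame: the origin (TCP) lies between the finger pads, 19 mm behind the fingertips; this is the grasp point; z points along the fingers, y is the line along which they close (so a half turn about z gives the same grasp; the last joint's range is limited). The gripper opens to 85 mm and grips with 20 to 120 N. Pads are 22 mm wide; open, the fingers measure 114 mm over their backs; the gripper's body (76 mm by 85 mm) begins 54 mm behind the grasp point. The pads swing forward as they close: fully open they stand 13 mm farther back than shut.
Start: joints at [53.314, 30.224, 82.088, -0, 67.689, -10.227], TCP at [278.433, 559.528, 250.01] pointing down, gripper open.
Joint ranges: [-176.69, 176.69], [-43.24, 126.21], [12.49, 139.97], [-82, 262], [0, 151.66], [-163.58, 163.58]. Speed limits (degrees/s): [159.86, 159.86, 180, 180, 180, 180].

INTERFACE

Orientations are given as a 3x3 rotation matrix whose columns are the frame's x, y, z axes.
In Python, from cell import status, read_camera, camera_params, r gives the robot as it stands.
- The arm moves only by the tool jog_arm, never from a script. Its argument "deltas" is a list of rows, each an object of numbers: "fingers": the opening, from 0 (shut) to 1 (fully open); "x", "y", "z": the shift along the world's x, y, z in m; "rx", "ry", "rz": the turn, a rotation vector about the world's x, y, z in rad. A call has 1 to 12 rows; each row is the pose to reach, as a shift and turn from the pose commanded when the call began; what a row does not reach only later rows make up. A row lasts 1/12 s, in which the tool goes at most 41.7 mm and 7.16 degrees, less where a joint would pass 70% of its speed; a pose out of reach is approached as far as the arm can. A call with a gripper value outside its range is refused whole. The fingers move at their own pace and stop on an object; "newtons" is the grip in N (left out, the last holds). Time passes only in rows, so rows that repeat a pose let the fingers close. It gives the time, the measured TCP pose, the force, the opening and the grip force at its end, in the units of the state.
- status.sense(): the state, without advancing time (a new reading comes with each control period).
- read_camera(name): name is "scene" or "top" or "wrist"; returns the picture (420x560x3 uint8, red, green, blue); there is no depth.
- camera_params(name): a dict with "fov_y" (degrees; the focal length in pixels is half the picture's height over the tangent of half this angle, whatever the lens; pixels are square), "cx", "cy" (the principal point, pixels), "origin" and "rotation" of the camera in the world; the wrist camera has in their place "tool_from_camera" (4x4, takes a point from camera to tool coordinates, whose origin is the TCP and whose axes are the flange's). Camera axes: x right, y up, looking along -z (the intrinsics and any distortion apply to the point x, -y, -z); pixel columns grow to the right and rows downward; lengths in mm; the calibration is good to about 2 mm. A picture is of the moment at which its call begins: read the wrist's pose just before it. camera_params takes no time and is no camera call.
- r.hand_in(): hands the job in; it is judged then, once.
The state is a dict: "clock": time; "qpos": joint angles; "dq": joint speeds; "joint_torque": joint torques, N m; "eef_pos": TCP position; "orientation": TCP orientation; "contact_force": force on the tool from outside, world axes, zero at the start; "moment": the same for the moment, N m; "grip_width": opening from 0.0 (shut) to 1.0 (fully open); "gripper_force": force on a finger pad.
Only numpy, scipy, OpenCV 4.12 (cv2) and the standard library are available. Lean on these libraries where they do the work, as an engineer would, in place of code of your own. Each camera call takes 0.05 s, during which the arm holds its last target. There are 200 camera calls.

TASK

Show the overhead reader which sample goes where: with the fingertips, point down at the tallest tube in the rack, about two centimetres above its cap and without touching it, and stay there for two seconds; then point in the same way, for two seconds, at the one empty well of the block heater. Then confirm by pressing the big round key on top of the analyser all the way down, let it come up and move clear. Do not touch, lift or move any tube or vial, leave the small key unpressed and the other things where they are.

Things in the scene. Friction and masses are not known exactly. Their poses are not given: they have to be found in the camera images.
- tall_tube_top (a point): the centre of the top of the tallest tube's cap. This tube is 125 mm tall and stands in any one of the rack's four holes, its top about 145 mm above the table; the other three in the rack reach only 108 mm. z up
- tall_tube: closed clear plastic tube of 16 mm diameter with a white cap (19 mm diameter, 16 mm high), 125 mm tall in all, standing loose in the rack; origin at the centre of its foot, z up
- rack: fixed test-tube rack, a blue block 60 x 190 x 60 mm with white end plates (75 x 8 mm, 75 mm high); four holes in one row along its own y, 45 mm apart, 40 mm deep. Origin at the centre of its underside
- empty_mouth (a point): the centre of the mouth of the one empty well of the block heater, 75 mm above the table; z up. The well is an 18 mm square hole, 38 mm deep, in the top of a 44 mm aluminium block; four such blocks stand two by two, 47 mm apart, in the heater, and each of the other three holds a vial whose cap rises 22 mm above its block
- heater: fixed grey block heater, base 150 x 120 mm, rim 50 mm high round the blocks; blocks' tops at 75 mm. Origin on its underside below the middle of the four blocks, front towards -x
- analyser: fixed white analyser, 200 x 170 x 130 mm (x, y, z), with a sloping screen at its front (-x). Flat top at 130 mm carries a big round key and a small one. Origin at the centre of its underside
- key (a joint): travel of the big round grey key (34 mm diameter) on top of the analyser: 0 up, 0.006 m fully down; a spring key, about 5 N for full travel, that comes up again by itself
- key_top (a point): the centre of the top face of the big round key; it is pressed straight down
- small_key (a joint): travel of the small round key (16 mm diameter) on top of the analyser, 75 mm from the big one; 0 up, 0.006 m down; not to be pressed
- short_tube1: closed clear plastic tube of 16 mm diameter with a white cap (19 mm diameter, 16 mm high), 88 mm tall in all, standing loose in the rack; origin at the centre of its foot, z up
- short_tube2: closed clear plastic tube of 16 mm diameter with a white cap (19 mm diameter, 16 mm high), 88 mm tall in all, standing loose in the rack; origin at the centre of its foot, z up
- short_tube3: closed clear plastic tube of 16 mm diameter with a white cap (19 mm diameter, 16 mm high), 88 mm tall in all, standing loose in the rack; origin at the centre of its foot, z up
- vial1: closed clear plastic tube of 16 mm diameter with a white cap (19 mm diameter, 16 mm high), 60 mm tall in all, standing loose in one of the heater's blocks; origin at the centre of its foot, z up
- vial2: closed clear plastic tube of 16 mm diameter with a white cap (19 mm diameter, 16 mm high), 60 mm tall in all, standing loose in one of the heater's blocks; origin at the centre of its foot, z up
- vial3: closed clear plastic tube of 16 mm diameter with a white cap (19 mm diameter, 16 mm high), 60 mm tall in all, standing loose in one of the heater's blocks; origin at the centre of its foot, z up
- specimen_cup: loose lidded jar, 52 mm diameter, 55 mm high, in front of the rack; origin at its foot
- standing_tube: loose fat white tube, 28 mm diameter (cap 33 mm), 112 mm high, standing on the table behind the rack, not in it; origin at its foot
- dish: loose flat clear dish, 60 mm diameter, 15 mm high, in front of the heater; origin at its underside
- tip_box: loose grey box 70 x 100 x 45 mm behind the heater; origin at its underside
- marker: loose grey marker pen, 120 x 14 x 12 mm, lying on the table behind the analyser; origin at its underside
- sanitiser: loose white bottle, 60 mm diameter, 150 mm high, at the back; origin at its foot
Things that resemble listed ones, but are neither listed nor needed, are in the scene too. Leave any blue, orange or purple look-alike of the tall_tube alone.

How it is judged:
By the outcome, as a careful person would: the job done as asked, in the order asked, and still so for the second after the job is handed in, with the robot touching nothing.
It also fails if it takes over 56 s, if anything falls off the work surface, if the arm or the gripper's body presses on something with over 40 N, if the wrist force passes 120 N, or if a joint passes its speed limit or range.

## Working session

There is one attempt and no reset: what is moved stays moved. The work goes in short steps, Python scripts to look and compute and a tool call to move; the robot and the scene stay as the last step left them, time stands still between calls to the robot, and variables do not carry over. Pictures are saved under pics/ and viewed, at most 10 in all, crops included, and the job is handed in when it is done.

Besides the shell and the picture viewer there is one more tool, called after "Request:" as name([rows], argument=value, ...), one row to a line, values as JSON. jog_arm: Moves the arm, as the interface text tells. Its arguments: {"type":"object","properties":{"deltas":{"type":"array"},"newtons":{"type":"number"}},"required":["deltas"]}

```bash
mkdir -p pics; ls; python3 - <<'E'
from cell import status, read_camera, camera_params, r
import cv2
for n in("scene","top"):
    im=read_camera(n); cv2.imwrite(f"pics/{n}0.png",im[:,:,::-1])
    print(n,camera_params(n))
print(camera_params("wrist"))
s=status.sense();print(s["clock"],s["eef_pos"],s["orientation"],s["grip_width"])
E
```

```text
pics
scene {'fov_y': 56.709796947532055, 'cx': 281.45037297433936, 'cy': 204.0718642181248, 'origin': array([1189.427178  , -229.81391305,  727.94630697]), 'rotation': array([[ 0.3596561 , -0.62183772,  0.69567618],
       [ 0.9329463 ,  0.25250204, -0.25662018],
       [-0.01608355,  0.74132353,  0.6709551 ]])}
top {'fov_y': 50.591662274263726, 'cx': 288.93950788876214, 'cy': 205.2482136639662, 'origin': array([ 483.28634599,   33.21162327, 1215.10966599]), 'rotation': array([[ 0.02008497,  0.99760812, -0.06614104],
       [-0.99964725,  0.02118776,  0.01601425],
       [ 0.01737732,  0.06579607,  0.99768177]])}
{'fov_y': 61.07500855807405, 'cx': 271.45277314744294, 'cy': 204.7238458400513, 'tool_from_camera': array([[-3.76876124e-04,  9.63750320e-01,  2.66805508e-01,
         6.72336830e+01],
       [ 9.99999344e-01,  7.45438753e-05,  1.14328297e-03,
         7.99886493e-01],
       [ 1.08195061e-03,  2.66805763e-01, -9.63749715e-01,
        -1.24929749e+02],
       [ 0.00000000e+00,  0.00000000e+00,  0.00000000e+00,
         1.00000000e+00]])}
0.1 [278.07716146 559.0574155  249.13510619] [[-8.95259106e-01  4.45544333e-01 -1.17444929e-03]
 [ 4.45545742e-01  8.95257798e-01 -1.57032306e-03]
 [ 3.51786349e-04 -1.92911690e-03 -9.99998077e-01]] 1.003535328215789
```

View pics/scene0.png

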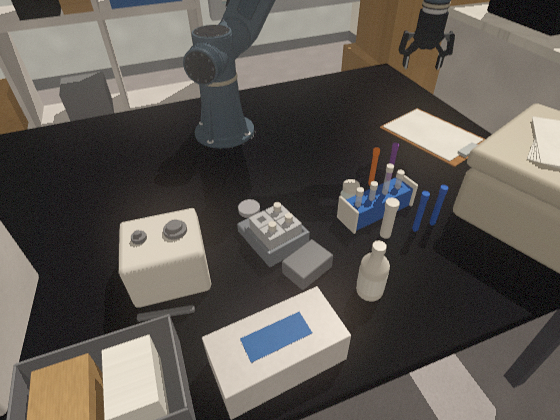

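View pics/top0.png

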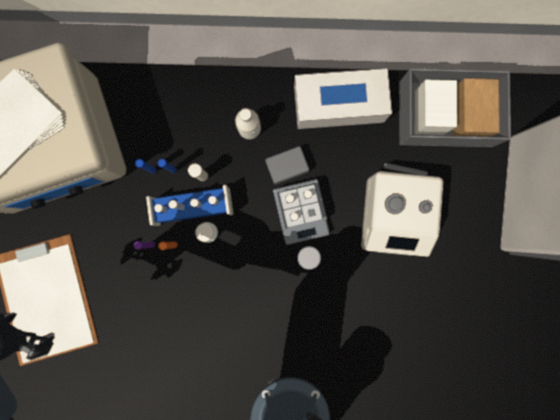

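The scene view shows the rack at about (375,205), with caps near (360,190), (374,185), (390,168) and (401,175). The cup is at (349,187), the heater at (272,232), and the keys at (175,228) (big) and (138,237) (small). In the top view the rack caps are at (158,208), (173,205), (194,203) and (212,200), the empty well is near (312,212), and the big key is at (395,203). The blue tubes at (141,163) and (163,163), purple at (140,245) and orange at (165,245) are decoys, and the fat tube at (198,170) is not in the rack.

```bash
python3 - <<'E'
import cv2,numpy as np
s=cv2.imread("pics/scene0.png");t=cv2.imread("pics/top0.png")
f=lambda im,x,y:cv2.resize(im[y:y+75,x:x+100],(400,300),interpolation=cv2.INTER_CUBIC)
cv2.imwrite("pics/crop1.png",np.vstack([np.hstack([f(s,328,150),f(t,138,170)]),np.hstack([f(s,228,195),f(t,260,172)])]))
E
```

```text
(no output)
```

View pics/crop1.png

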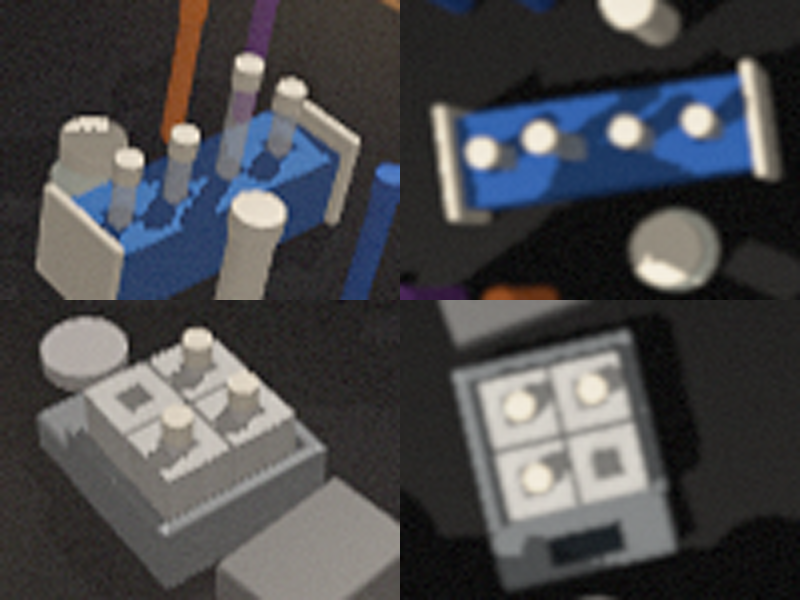

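Close crop: the tallest cap is third from the left in the scene view, at scene (390,165.5) and top (173,204). That makes it second from the left in the top view. The empty well is at scene (261,219.5) and top (312,212.5), the front right block.

```bash
cat > h.py <<'E'
import numpy as np
from cell import status, read_camera, camera_params, r
def ray(n,px,T=None):
    p=camera_params(n); f=210/np.tan(np.radians(p["fov_y"]/2))
    d=np.array([(px[0]-p["cx"])/f,-(px[1]-p["cy"])/f,-1])
    if T is None: return p["origin"],p["rotation"]@d
    M=T@p["tool_from_camera"]; return M[:3,3],M[:3,:3]@d
def plane(n,px,z,T=None):
    o,d=ray(n,px,T); return o+d*(z-o[2])/d[2]
def tri(a,b):
    A=np.zeros((3,3));B=np.zeros(3)
    for o,d in(a,b):
        d=d/np.linalg.norm(d);P=np.eye(3)-np.outer(d,d);A+=P;B+=P@o
    return np.linalg.solve(A,B)
def pose():
    s=status.sense();T=np.eye(4);T[:3,:3]=s["orientation"];T[:3,3]=s["eef_pos"];return T
E
python3 - <<'E'
from h import *
import cv2
np.set_printoptions(precision=1,suppress=True)
print({k:v for k,v in camera_params("top").items() if k not in("origin","rotation")})
t=cv2.imread("pics/top0.png");s=cv2.imread("pics/scene0.png")
def blobs(im,x,y,w,h,f):
    m=f(im[y:y+h,x:x+w].astype(int)).astype(np.uint8);n,l,st,c=cv2.connectedComponentsWithStats(m)
    return [(a[4],c[i]+[x,y]) for i,a in enumerate(st) if i and a[4]>10]
wh=lambda i:(i[...,2]>190)&(i[...,2]-i[...,0]<60)
caps=sorted([c for a,c in blobs(t,154,195,66,20,wh)],key=lambda c:c[0]);print("caps",caps)
for i,c in enumerate(caps): print(plane("top",c,145 if i==1 else 108)) 
print("tall tri",tri(ray("top",(173,203.7)),ray("scene",(390,165.5))))
print("well",plane("top",(311.75,212.5),75),plane("scene",(261,219.5),75),tri(ray("top",(311.75,212.5)),ray("scene",(261,219.5))))
for n,im,b in(("top",t,(375,190,62,28)),("scene",s,(128,215,64,32))):
    for th in (110,130,150):
        print(n,th,[(a,c,plane(n,c,138)) for a,c in blobs(im,*b,lambda i:i[...,2]<th)])
E
```

```text
{'fov_y': 50.591662274263726, 'cx': 288.93950788876214, 'cy': 205.2482136639662}
caps [array([158. , 207.8]), array([172.4, 204. ]), array([194. , 202.3]), array([212. , 199.8])]
[543.5 340.5 108. ]
[551.3 296.1 145. ]
[559. 252. 108.]
[566.3 207.4 108. ]
tall tri [552.3 295.3 144.2]
well [541.4 -44.1  75. ] [545.4 -45.4  75. ] [541.6 -44.3  71.2]
top 110 [(np.int32(37), array([397.9, 198.9]), array([ 576. , -249.9,  138. ])), (np.int32(24), array([426.9, 204.5]), array([ 563.6, -321. ,  138. ]))]
top 130 [(np.int32(281), array([395., 203.]), array([ 565.8, -242.8,  138. ])), (np.int32(108), array([425.1, 206. ]), array([ 559.8, -316.6,  138. ]))]
top 150 [(np.int32(320), array([394.8, 203.3]), array([ 565. , -242.2,  138. ])), (np.int32(131), array([425.1, 206.3]), array([ 559.2, -316.7,  138. ]))]
scene 110 [(np.int32(85), array([136.9, 216.5]), array([ 496.1, -313.7,  138. ])), (np.int32(132), array([174. , 233.1]), array([ 577.5, -246. ,  138. ])), (np.int32(33), array([136.6, 236. ]), array([ 556.7, -320.3,  138. ])), (np.int32(50), array([139.2, 240.7]), array([ 572.4, -316.7,  138. ]))]
scene 130 [(np.int32(85), array([136.9, 216.5]), array([ 496.1, -313.7,  138. ])), (np.int32(204), array([173.8, 232.6]), array([ 576. , -246.2,  138. ])), (np.int32(126), array([137.8, 238.4]), array([ 564.7, -318.7,  138. ]))]
scene 150 [(np.int32(88), array([137.2, 216.5]), array([ 496.4, -313.2,  138. ])), (np.int32(413), array([173.7, 230.4]), array([ 569.5, -245.3,  138. ])), (np.int32(205), array([137.5, 238.3]), array([ 564. , -319.2,  138. ]))]
```

Cap spacing comes out at 45 mm and the key spacing at about 75 mm, so the measurements agree. Next I move above the tall tube at travel height with the fingers shut.

Request:
jog_arm([
  {"x": 0.027, "y": -0.026, "fingers": 0},
  {"x": 0.055, "y": -0.053, "fingers": 0},
  {"x": 0.082, "y": -0.079, "fingers": 0},
  {"x": 0.109, "y": -0.105, "fingers": 0},
  {"x": 0.137, "y": -0.132, "fingers": 0},
  {"x": 0.164, "y": -0.158, "fingers": 0},
  {"x": 0.191, "y": -0.184, "fingers": 0},
  {"x": 0.218, "y": -0.21, "fingers": 0},
  {"x": 0.246, "y": -0.237, "fingers": 0},
  {"x": 0.273, "y": -0.263, "fingers": 0},
  {"x": 0.273, "y": -0.263, "fingers": 0},
  {"x": 0.273, "y": -0.263, "fingers": 0},
])

```text
schema error: expected keys fingers, x, y, z, rx, ry, rz
```

```bash
python3 - <<'E'
from h import *
import cv2
s=status.sense();print(s["clock"],s["eef_pos"],s["grip_width"],s["contact_force"])
T=pose();np.save("T1",T);im=read_camera("wrist");cv2.imwrite("pics/w1.png",im[:,:,::-1])
E
```

```text
0.1 [278.07716146 559.0574155  249.13510619] 1.003535328215789 [-0.07048825  0.39288704  0.45621822]
```

View pics/w1.png

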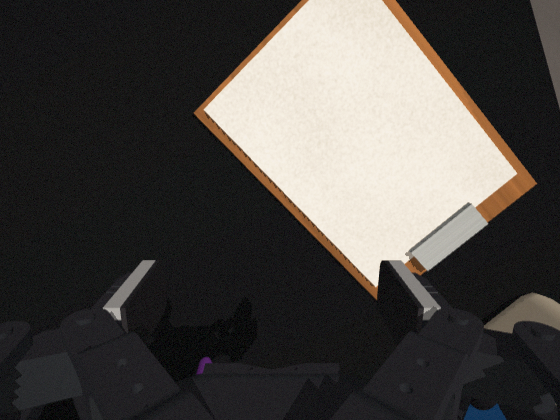

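The call was refused because each row needs every key, and the picture still shows the start pose: clipboard, with the open fingers at the bottom. I'll resend it in full.

Request:
jog_arm([
  {"fingers": 0, "x": 0.027, "y": -0.026, "z": 0, "rx": 0, "ry": 0, "rz": 0},
  {"fingers": 0, "x": 0.055, "y": -0.053, "z": 0, "rx": 0, "ry": 0, "rz": 0},
  {"fingers": 0, "x": 0.082, "y": -0.079, "z": 0, "rx": 0, "ry": 0, "rz": 0},
  {"fingers": 0, "x": 0.109, "y": -0.105, "z": 0, "rx": 0, "ry": 0, "rz": 0},
  {"fingers": 0, "x": 0.137, "y": -0.132, "z": 0, "rx": 0, "ry": 0, "rz": 0},
  {"fingers": 0, "x": 0.164, "y": -0.158, "z": 0, "rx": 0, "ry": 0, "rz": 0},
  {"fingers": 0, "x": 0.191, "y": -0.184, "z": 0, "rx": 0, "ry": 0, "rz": 0},
  {"fingers": 0, "x": 0.218, "y": -0.21, "z": 0, "rx": 0, "ry": 0, "rz": 0},
  {"fingers": 0, "x": 0.246, "y": -0.237, "z": 0, "rx": 0, "ry": 0, "rz": 0},
  {"fingers": 0, "x": 0.273, "y": -0.263, "z": 0, "rx": 0, "ry": 0, "rz": 0},
  {"fingers": 0, "x": 0.273, "y": -0.263, "z": 0, "rx": 0, "ry": 0, "rz": 0},
  {"fingers": 0, "x": 0.273, "y": -0.263, "z": 0, "rx": 0, "ry": 0, "rz": 0},
])

```text
clock: 1.15
eef_pos: [552.8, 294.7, 249.5]
orientation: [[-0.893, 0.449, -0.001], [0.449, 0.893, -0.0], [0.001, -0.0, -1.0]]
contact_force: [-1.0, 0.7, 0.5]
grip_width: 0.001
gripper_force: 0.0
```

```bash
python3 - <<'E'
from h import *
import cv2
s=status.sense();print(s["clock"],s["eef_pos"],s["grip_width"],s["contact_force"])
T=pose();np.save("T2",T);im=read_camera("wrist");cv2.imwrite("pics/w2.png",im[:,:,::-1])
E
```

```text
1.15 [552.83641951 294.66730045 249.458404  ] 0.0013989440111598554 [-0.97464921  0.68412927  0.52507913]
```

View pics/w2.png

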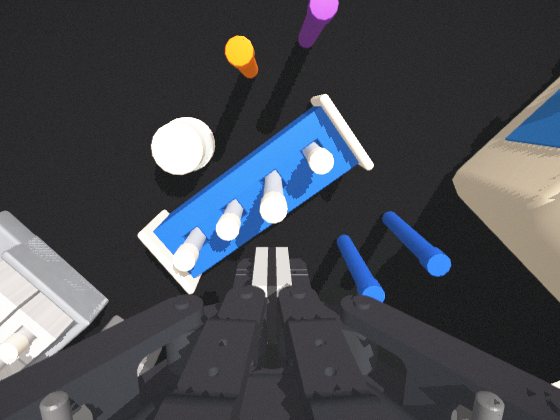

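The wrist view shows the tall tube's cap at (274,207), the short caps at (187,258), (229,226) and (320,160), and the shut fingertips at (271,250). I'll cast the cap onto z=145.

```bash
python3 - <<'E'
from h import *
T=np.load("T2.npy")
for px,z in(((274,207),145),((187,258),108),((229,226),108),((320,160),108)): print(plane("wrist",px,z,T).round(1))
E
```

```text
[551.9 297.6 145. ]
[568.  210.9 108. ]
[559.3 254.4 108. ]
[544.  340.4 108. ]
```

The wrist estimate (551.9, 297.6) agrees with the top view (551.3, 296.1), and the commanded pose is already (551.4, 296.5). I go down to TCP z 184 (tips 20 mm above the cap) and stay.

Request:
jog_arm([
  {"fingers": 0, "x": 0, "y": 0, "z": -0.015, "rx": 0, "ry": 0, "rz": 0},
  {"fingers": 0, "x": 0, "y": 0, "z": -0.03, "rx": 0, "ry": 0, "rz": 0},
  {"fingers": 0, "x": 0, "y": 0, "z": -0.045, "rx": 0, "ry": 0, "rz": 0},
  {"fingers": 0, "x": 0, "y": 0, "z": -0.055, "rx": 0, "ry": 0, "rz": 0},
  {"fingers": 0, "x": 0, "y": 0, "z": -0.062, "rx": 0, "ry": 0, "rz": 0},
  {"fingers": 0, "x": 0, "y": 0, "z": -0.066, "rx": 0, "ry": 0, "rz": 0},
  {"fingers": 0, "x": 0, "y": 0, "z": -0.066, "rx": 0, "ry": 0, "rz": 0},
  {"fingers": 0, "x": 0, "y": 0, "z": -0.066, "rx": 0, "ry": 0, "rz": 0},
  {"fingers": 0, "x": 0, "y": 0, "z": -0.066, "rx": 0, "ry": 0, "rz": 0},
  {"fingers": 0, "x": 0, "y": 0, "z": -0.066, "rx": 0, "ry": 0, "rz": 0},
  {"fingers": 0, "x": 0, "y": 0, "z": -0.066, "rx": 0, "ry": 0, "rz": 0},
  {"fingers": 0, "x": 0, "y": 0, "z": -0.066, "rx": 0, "ry": 0, "rz": 0},
])

```text
clock: 2.2
eef_pos: [551.7, 296.5, 184.5]
orientation: [[-0.895, 0.446, 0.001], [0.446, 0.895, 0.0], [-0.001, 0.001, -1.0]]
contact_force: [0.0, 0.1, -0.2]
grip_width: 0.002
gripper_force: 0.0
```

```bash
python3 - <<'E'
from h import *
import cv2
s=status.sense();print(s["clock"],s["eef_pos"],s["contact_force"])
a=read_camera("wrist")[120:420,100:500];b=read_camera("scene")[90:240,310:460]
im=np.hstack([a,cv2.resize(b,(300,300),interpolation=cv2.INTER_CUBIC)]);cv2.imwrite("pics/w3.png",im[:,:,::-1])
E
```

```text
2.2 [551.70816963 296.53271446 184.5118042 ] [ 0.01455323  0.0564937  -0.20688391]
```

View pics/w3.png

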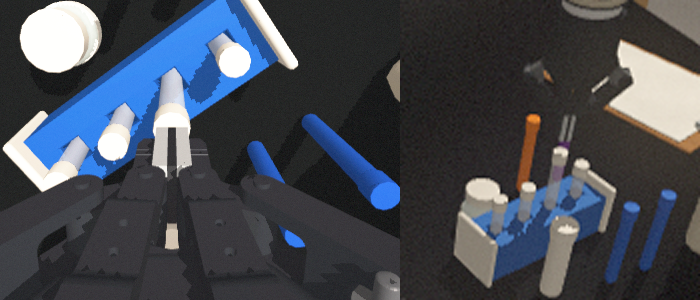

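The wrist view shows the fingertips above the tall cap, seen obliquely. In the scene crop the tips, at about scene (393,161), look slightly right of the cap at (390,166). I'll check this against the projected points.

```bash
python3 - <<'E'
from h import *
import cv2
def proj(n,P):
    p=camera_params(n);f=210/np.tan(np.radians(p["fov_y"]/2));c=p["rotation"].T@(np.array(P)-p["origin"]);return np.array([p["cx"]-f*c[0]/c[2],p["cy"]+f*c[1]/c[2]])
for P in((551.7,296.5,165.5),(551.7,296.5,180),(551.7,296.5,145),(551.7,296.5,129)):print(P,proj("scene",P).round(1),proj("top",P).round(1))
b=read_camera("scene");out=[]
g=(255*(b/255.)**0.45).astype(np.uint8)
c=cv2.resize(g[120:195,350:425],(600,600),interpolation=cv2.INTER_CUBIC)
for P in((551.7,296.5,165.5),(551.7,296.5,145)):
    q=(proj("scene",P)-[350,120]+.5)*8;cv2.circle(c,tuple(int(v) for v in q),4,(255,0,0),1)
cv2.imwrite("pics/s4.png",c[:,:,::-1])
E
```

```text
(551.7, 296.5, 165.5) [391.6 158.3] [170.1 203.2]
(551.7, 296.5, 180) [392.7 153.4] [168.6 202.8]
(551.7, 296.5, 145) [390.2 165. ] [172.3 203.8]
(551.7, 296.5, 129) [389.1 170.2] [173.9 204.3]
```

View pics/s4.png

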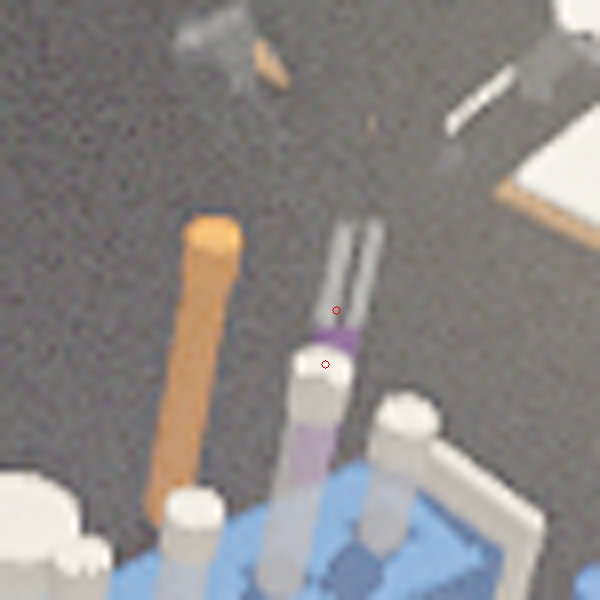

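The tips (340,323) sit directly over the cap centre (325,364) with a gap that fits 20 mm; the red circles are the projected targets. Now I hold.

Request:
jog_arm([
  {"fingers": 0, "x": 0, "y": 0, "z": 0, "rx": 0, "ry": 0, "rz": 0},
  {"fingers": 0, "x": 0, "y": 0, "z": 0, "rx": 0, "ry": 0, "rz": 0},
  {"fingers": 0, "x": 0, "y": 0, "z": 0, "rx": 0, "ry": 0, "rz": 0},
  {"fingers": 0, "x": 0, "y": 0, "z": 0, "rx": 0, "ry": 0, "rz": 0},
  {"fingers": 0, "x": 0, "y": 0, "z": 0, "rx": 0, "ry": 0, "rz": 0},
  {"fingers": 0, "x": 0, "y": 0, "z": 0, "rx": 0, "ry": 0, "rz": 0},
  {"fingers": 0, "x": 0, "y": 0, "z": 0, "rx": 0, "ry": 0, "rz": 0},
  {"fingers": 0, "x": 0, "y": 0, "z": 0, "rx": 0, "ry": 0, "rz": 0},
  {"fingers": 0, "x": 0, "y": 0, "z": 0, "rx": 0, "ry": 0, "rz": 0},
  {"fingers": 0, "x": 0, "y": 0, "z": 0, "rx": 0, "ry": 0, "rz": 0},
  {"fingers": 0, "x": 0, "y": 0, "z": 0, "rx": 0, "ry": 0, "rz": 0},
  {"fingers": 0, "x": 0, "y": 0, "z": 0, "rx": 0, "ry": 0, "rz": 0},
])

```text
clock: 3.35
eef_pos: [551.4, 296.5, 184.0]
orientation: [[-0.895, 0.446, 0.0], [0.446, 0.895, -0.0], [-0.0, 0.0, -1.0]]
contact_force: [0.2, -0.9, -0.4]
grip_width: 0.003
gripper_force: 0.0
```

Request:
jog_arm([
  {"fingers": 0, "x": 0, "y": 0, "z": 0, "rx": 0, "ry": 0, "rz": 0},
  {"fingers": 0, "x": 0, "y": 0, "z": 0, "rx": 0, "ry": 0, "rz": 0},
  {"fingers": 0, "x": 0, "y": 0, "z": 0, "rx": 0, "ry": 0, "rz": 0},
  {"fingers": 0, "x": 0, "y": 0, "z": 0, "rx": 0, "ry": 0, "rz": 0},
  {"fingers": 0, "x": 0, "y": 0, "z": 0, "rx": 0, "ry": 0, "rz": 0},
  {"fingers": 0, "x": 0, "y": 0, "z": 0, "rx": 0, "ry": 0, "rz": 0},
  {"fingers": 0, "x": 0, "y": 0, "z": 0, "rx": 0, "ry": 0, "rz": 0},
  {"fingers": 0, "x": 0, "y": 0, "z": 0, "rx": 0, "ry": 0, "rz": 0},
  {"fingers": 0, "x": 0, "y": 0, "z": 0, "rx": 0, "ry": 0, "rz": 0},
  {"fingers": 0, "x": 0, "y": 0, "z": 0, "rx": 0, "ry": 0, "rz": 0},
  {"fingers": 0, "x": 0, "y": 0, "z": 0, "rx": 0, "ry": 0, "rz": 0},
  {"fingers": 0, "x": 0, "y": 0, "z": 0, "rx": 0, "ry": 0, "rz": 0},
])

```text
clock: 4.35
eef_pos: [551.4, 296.5, 184.0]
orientation: [[-0.895, 0.446, 0.0], [0.446, 0.895, 0.0], [-0.0, 0.0, -1.0]]
contact_force: [-1.0, -0.2, 0.1]
grip_width: 0.004
gripper_force: 0.0
```

Request:
jog_arm([
  {"fingers": 0, "x": 0, "y": 0, "z": 0, "rx": 0, "ry": 0, "rz": 0},
  {"fingers": 0, "x": 0, "y": 0, "z": 0, "rx": 0, "ry": 0, "rz": 0},
  {"fingers": 0, "x": 0, "y": 0, "z": 0, "rx": 0, "ry": 0, "rz": 0},
  {"fingers": 0, "x": 0, "y": 0, "z": 0, "rx": 0, "ry": 0, "rz": 0},
  {"fingers": 0, "x": 0, "y": 0, "z": 0, "rx": 0, "ry": 0, "rz": 0},
  {"fingers": 0, "x": 0, "y": 0, "z": 0, "rx": 0, "ry": 0, "rz": 0},
  {"fingers": 0, "x": 0, "y": 0, "z": 0.01, "rx": 0, "ry": 0, "rz": 0},
  {"fingers": 0, "x": 0, "y": 0, "z": 0.025, "rx": 0, "ry": 0, "rz": 0},
  {"fingers": 0, "x": 0, "y": 0, "z": 0.04, "rx": 0, "ry": 0, "rz": 0},
  {"fingers": 0, "x": 0, "y": 0, "z": 0.055, "rx": 0, "ry": 0, "rz": 0},
  {"fingers": 0, "x": 0, "y": 0, "z": 0.066, "rx": 0, "ry": 0, "rz": 0},
  {"fingers": 0, "x": 0, "y": 0, "z": 0.066, "rx": 0, "ry": 0, "rz": 0},
])

```text
clock: 5.35
eef_pos: [553.1, 297.1, 253.5]
orientation: [[-0.895, 0.445, 0.006], [0.445, 0.895, 0.002], [-0.005, 0.005, -1.0]]
contact_force: [0.3, -0.1, 0.5]
grip_width: 0.002
gripper_force: 0.0
```

Next is the heater: shift about (-10, -341) mm at travel height.

Request:
jog_arm([
  {"fingers": 0, "x": -0.001, "y": -0.02, "z": 0, "rx": 0, "ry": 0, "rz": 0},
  {"fingers": 0, "x": -0.002, "y": -0.055, "z": 0, "rx": 0, "ry": 0, "rz": 0},
  {"fingers": 0, "x": -0.003, "y": -0.09, "z": 0, "rx": 0, "ry": 0, "rz": 0},
  {"fingers": 0, "x": -0.004, "y": -0.125, "z": 0, "rx": 0, "ry": 0, "rz": 0},
  {"fingers": 0, "x": -0.005, "y": -0.16, "z": 0, "rx": 0, "ry": 0, "rz": 0},
  {"fingers": 0, "x": -0.006, "y": -0.195, "z": 0, "rx": 0, "ry": 0, "rz": 0},
  {"fingers": 0, "x": -0.007, "y": -0.23, "z": 0, "rx": 0, "ry": 0, "rz": 0},
  {"fingers": 0, "x": -0.008, "y": -0.265, "z": 0, "rx": 0, "ry": 0, "rz": 0},
  {"fingers": 0, "x": -0.009, "y": -0.3, "z": 0, "rx": 0, "ry": 0, "rz": 0},
  {"fingers": 0, "x": -0.01, "y": -0.33, "z": 0, "rx": 0, "ry": 0, "rz": 0},
  {"fingers": 0, "x": -0.01, "y": -0.341, "z": 0, "rx": 0, "ry": 0, "rz": 0},
  {"fingers": 0, "x": -0.01, "y": -0.341, "z": 0, "rx": 0, "ry": 0, "rz": 0},
])

```text
clock: 6.35
eef_pos: [541.4, -46.9, 249.7]
orientation: [[-0.893, 0.449, -0.0], [0.449, 0.893, -0.0], [0.0, -0.0, -1.0]]
contact_force: [0.3, 0.8, -0.4]
grip_width: -0.004
gripper_force: 0.0
```

Request:
jog_arm([
  {"fingers": 0, "x": 0, "y": 0, "z": 0, "rx": 0, "ry": 0, "rz": 0},
  {"fingers": 0, "x": 0, "y": 0, "z": 0, "rx": 0, "ry": 0, "rz": 0},
  {"fingers": 0, "x": 0, "y": 0, "z": 0, "rx": 0, "ry": 0, "rz": 0},
])

```text
clock: 6.6
eef_pos: [541.2, -42.8, 249.8]
orientation: [[-0.896, 0.444, -0.001], [0.444, 0.896, 0.001], [0.001, 0.0, -1.0]]
contact_force: [-0.6, 0.3, -0.2]
grip_width: 0.001
gripper_force: 0.0
```

```bash
python3 - <<'E'
from h import *
import cv2
s=status.sense();print(s["clock"],s["eef_pos"])
T=pose();np.save("T5",T);im=read_camera("wrist");cv2.imwrite("pics/w5.png",im[:,:,::-1])
E
```

```text
6.6 [541.19253576 -42.76560875 249.83949152]
```

View pics/w5.png

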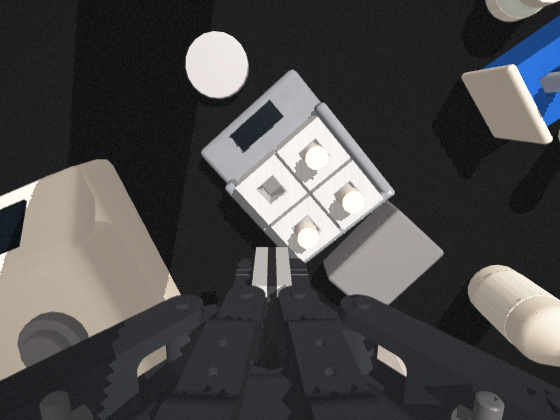

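In the wrist view the empty well is at (271,188) and the other three blocks hold caps at (317,157), (352,201) and (307,237).

```bash
python3 - <<'E'
from h import *
T=np.load("T5.npy")
for px,z in(((271,188),75),((317,157),97),((352,201),97),((307,237),97),((52,338),138)): print(plane("wrist",px,z,T).round(1))
import cv2
im=cv2.imread("pics/w5.png")[165:210,250:295];g=im.max(2)
m=(g<175).astype(np.uint8);n,l,st,c=cv2.connectedComponentsWithStats(m)
print([(s[4],(s[0]+s[2]/2+249.5,s[1]+s[3]/2+164.5)) for s in st[1:] if s[4]>30])
E
```

```text
[541.8 -42.9  75. ]
[531.1   2.5  97. ]
[576.   13.1  97. ]
[588.  -32.4  97. ]
[ 560.2 -240.2  138. ]
[(np.int32(49), (np.float64(255.0), np.float64(169.0))), (np.int32(40), (np.float64(289.0), np.float64(171.0))), (np.int32(323), (np.float64(270.5), np.float64(189.0)))]
```

The vial parallelogram predicts (543, -43), and direct measurements give (541.8, -42.9) and (541.4, -44.1). I go to (542.2, -43.5), TCP z 114.

Request:
jog_arm([
  {"fingers": 0, "x": 0.001, "y": 0.001, "z": -0.02, "rx": 0, "ry": 0, "rz": 0},
  {"fingers": 0, "x": 0.001, "y": 0.001, "z": -0.04, "rx": 0, "ry": 0, "rz": 0},
  {"fingers": 0, "x": 0.001, "y": 0.001, "z": -0.06, "rx": 0, "ry": 0, "rz": 0},
  {"fingers": 0, "x": 0.001, "y": 0.001, "z": -0.08, "rx": 0, "ry": 0, "rz": 0},
  {"fingers": 0, "x": 0.001, "y": 0.001, "z": -0.1, "rx": 0, "ry": 0, "rz": 0},
  {"fingers": 0, "x": 0.001, "y": 0.001, "z": -0.115, "rx": 0, "ry": 0, "rz": 0},
  {"fingers": 0, "x": 0.001, "y": 0.001, "z": -0.125, "rx": 0, "ry": 0, "rz": 0},
  {"fingers": 0, "x": 0.001, "y": 0.001, "z": -0.132, "rx": 0, "ry": 0, "rz": 0},
  {"fingers": 0, "x": 0.001, "y": 0.001, "z": -0.136, "rx": 0, "ry": 0, "rz": 0},
  {"fingers": 0, "x": 0.001, "y": 0.001, "z": -0.136, "rx": 0, "ry": 0, "rz": 0},
  {"fingers": 0, "x": 0.001, "y": 0.001, "z": -0.136, "rx": 0, "ry": 0, "rz": 0},
  {"fingers": 0, "x": 0.001, "y": 0.001, "z": -0.136, "rx": 0, "ry": 0, "rz": 0},
])

```text
clock: 7.65
eef_pos: [543.1, -43.6, 114.8]
orientation: [[-0.895, 0.445, 0.002], [0.445, 0.895, -0.0], [-0.002, 0.0, -1.0]]
contact_force: [0.5, -0.0, 0.4]
grip_width: -0.005
gripper_force: 0.0
```

Request:
jog_arm([
  {"fingers": 0, "x": 0, "y": 0, "z": 0, "rx": 0, "ry": 0, "rz": 0},
  {"fingers": 0, "x": 0, "y": 0, "z": 0, "rx": 0, "ry": 0, "rz": 0},
  {"fingers": 0, "x": 0, "y": 0, "z": 0, "rx": 0, "ry": 0, "rz": 0},
  {"fingers": 0, "x": 0, "y": 0, "z": 0, "rx": 0, "ry": 0, "rz": 0},
  {"fingers": 0, "x": 0, "y": 0, "z": 0, "rx": 0, "ry": 0, "rz": 0},
  {"fingers": 0, "x": 0, "y": 0, "z": 0, "rx": 0, "ry": 0, "rz": 0},
  {"fingers": 0, "x": 0, "y": 0, "z": 0, "rx": 0, "ry": 0, "rz": 0},
  {"fingers": 0, "x": 0, "y": 0, "z": 0, "rx": 0, "ry": 0, "rz": 0},
  {"fingers": 0, "x": 0, "y": 0, "z": 0, "rx": 0, "ry": 0, "rz": 0},
  {"fingers": 0, "x": 0, "y": 0, "z": 0, "rx": 0, "ry": 0, "rz": 0},
  {"fingers": 0, "x": 0, "y": 0, "z": 0, "rx": 0, "ry": 0, "rz": 0},
  {"fingers": 0, "x": 0, "y": 0, "z": 0, "rx": 0, "ry": 0, "rz": 0},
])

```text
clock: 8.65
eef_pos: [542.4, -43.5, 114.0]
orientation: [[-0.895, 0.446, -0.0], [0.446, 0.895, 0.0], [0.0, -0.0, -1.0]]
contact_force: [0.6, 0.2, 0.0]
grip_width: -0.004
gripper_force: 0.0
```

Request:
jog_arm([
  {"fingers": 0, "x": 0, "y": 0, "z": 0, "rx": 0, "ry": 0, "rz": 0},
  {"fingers": 0, "x": 0, "y": 0, "z": 0, "rx": 0, "ry": 0, "rz": 0},
  {"fingers": 0, "x": 0, "y": 0, "z": 0, "rx": 0, "ry": 0, "rz": 0},
  {"fingers": 0, "x": 0, "y": 0, "z": 0, "rx": 0, "ry": 0, "rz": 0},
  {"fingers": 0, "x": 0, "y": 0, "z": 0, "rx": 0, "ry": 0, "rz": 0},
  {"fingers": 0, "x": 0, "y": 0, "z": 0, "rx": 0, "ry": 0, "rz": 0},
  {"fingers": 0, "x": 0, "y": 0, "z": 0, "rx": 0, "ry": 0, "rz": 0},
  {"fingers": 0, "x": 0, "y": 0, "z": 0, "rx": 0, "ry": 0, "rz": 0},
  {"fingers": 0, "x": 0, "y": 0, "z": 0, "rx": 0, "ry": 0, "rz": 0},
  {"fingers": 0, "x": 0, "y": 0, "z": 0, "rx": 0, "ry": 0, "rz": 0},
  {"fingers": 0, "x": 0, "y": 0, "z": 0, "rx": 0, "ry": 0, "rz": 0},
  {"fingers": 0, "x": 0, "y": 0, "z": 0, "rx": 0, "ry": 0, "rz": 0},
])

```text
clock: 9.65
eef_pos: [542.4, -43.5, 114.0]
orientation: [[-0.895, 0.446, 0.0], [0.446, 0.895, -0.0], [-0.0, -0.0, -1.0]]
contact_force: [1.2, -0.4, 0.1]
grip_width: 0.006
gripper_force: 0.0
```

```bash
python3 - <<'E'
from h import *
import cv2
a=read_camera("wrist")[120:420,100:500];b=read_camera("scene")[175:250,235:310]
b=(255*(b/255.)**0.6).astype(np.uint8)
im=np.hstack([a,cv2.resize(b,(300,300),interpolation=cv2.INTER_CUBIC)]);cv2.imwrite("pics/w6.png",im[:,:,::-1])
E
```

```text
(no output)
```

View pics/w6.png

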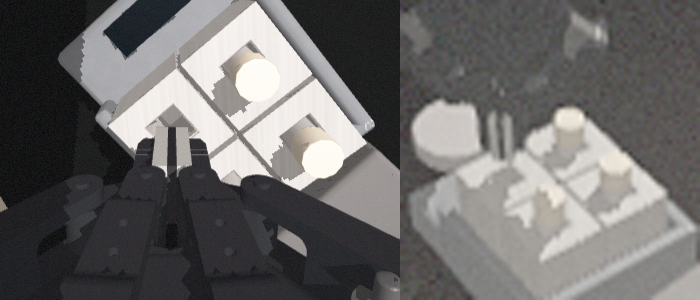

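Both views show the fingertips over the empty well and clear of the vials. I hold a little longer, rise, and go to the key at about (565,-243): shift (+23,-200) at z 250.

Request:
jog_arm([
  {"fingers": 0, "x": 0, "y": 0, "z": 0, "rx": 0, "ry": 0, "rz": 0},
  {"fingers": 0, "x": 0, "y": 0, "z": 0, "rx": 0, "ry": 0, "rz": 0},
  {"fingers": 0, "x": 0, "y": 0, "z": 0, "rx": 0, "ry": 0, "rz": 0},
  {"fingers": 0, "x": 0, "y": 0, "z": 0, "rx": 0, "ry": 0, "rz": 0},
  {"fingers": 0, "x": 0, "y": 0, "z": 0.02, "rx": 0, "ry": 0, "rz": 0},
  {"fingers": 0, "x": 0, "y": 0, "z": 0.04, "rx": 0, "ry": 0, "rz": 0},
  {"fingers": 0, "x": 0, "y": 0, "z": 0.06, "rx": 0, "ry": 0, "rz": 0},
  {"fingers": 0, "x": 0, "y": 0, "z": 0.08, "rx": 0, "ry": 0, "rz": 0},
  {"fingers": 0, "x": 0, "y": 0, "z": 0.1, "rx": 0, "ry": 0, "rz": 0},
  {"fingers": 0, "x": 0, "y": 0, "z": 0.12, "rx": 0, "ry": 0, "rz": 0},
  {"fingers": 0, "x": 0, "y": 0, "z": 0.136, "rx": 0, "ry": 0, "rz": 0},
  {"fingers": 0, "x": 0, "y": 0, "z": 0.136, "rx": 0, "ry": 0, "rz": 0},
])

```text
clock: 10.75
eef_pos: [544.4, -44.0, 253.4]
orientation: [[-0.895, 0.445, 0.007], [0.445, 0.895, -0.002], [-0.007, 0.001, -1.0]]
contact_force: [0.8, 0.4, 0.4]
grip_width: 0.002
gripper_force: 0.0
```

Request:
jog_arm([
  {"fingers": 0, "x": 0.003, "y": -0.025, "z": 0, "rx": 0, "ry": 0, "rz": 0},
  {"fingers": 0, "x": 0.006, "y": -0.05, "z": 0, "rx": 0, "ry": 0, "rz": 0},
  {"fingers": 0, "x": 0.009, "y": -0.075, "z": 0, "rx": 0, "ry": 0, "rz": 0},
  {"fingers": 0, "x": 0.012, "y": -0.1, "z": 0, "rx": 0, "ry": 0, "rz": 0},
  {"fingers": 0, "x": 0.015, "y": -0.125, "z": 0, "rx": 0, "ry": 0, "rz": 0},
  {"fingers": 0, "x": 0.018, "y": -0.15, "z": 0, "rx": 0, "ry": 0, "rz": 0},
  {"fingers": 0, "x": 0.021, "y": -0.175, "z": 0, "rx": 0, "ry": 0, "rz": 0},
  {"fingers": 0, "x": 0.023, "y": -0.19, "z": 0, "rx": 0, "ry": 0, "rz": 0},
  {"fingers": 0, "x": 0.023, "y": -0.2, "z": 0, "rx": 0, "ry": 0, "rz": 0},
  {"fingers": 0, "x": 0.023, "y": -0.2, "z": 0, "rx": 0, "ry": 0, "rz": 0},
  {"fingers": 0, "x": 0.023, "y": -0.2, "z": 0, "rx": 0, "ry": 0, "rz": 0},
  {"fingers": 0, "x": 0.023, "y": -0.2, "z": 0, "rx": 0, "ry": 0, "rz": 0},
])

```text
clock: 11.75
eef_pos: [565.0, -242.0, 249.7]
orientation: [[-0.896, 0.445, -0.001], [0.445, 0.896, 0.001], [0.002, 0.001, -1.0]]
contact_force: [0.8, 0.4, -0.7]
grip_width: -0.001
gripper_force: 0.0
```

```bash
python3 - <<'E'
from h import *
import cv2
s=status.sense();print(s["clock"],s["eef_pos"])
T=pose();np.save("T7",T);im=read_camera("wrist");cv2.imwrite("pics/w7.png",im[:,:,::-1])
E
```

```text
11.75 [ 565.00268802 -241.99109416  249.65401114]
```

View pics/w7.png

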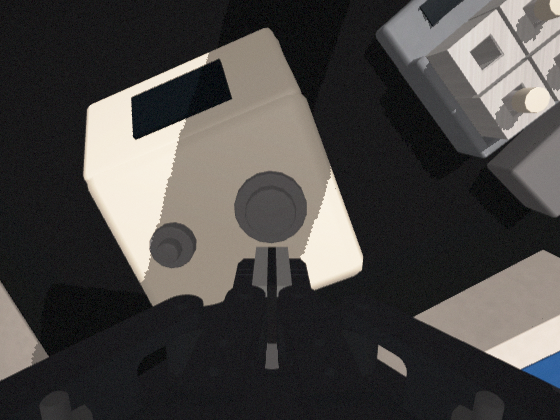

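The big key's top disc is at about (271,210), inside a collar centred at (270,207). The small key is at (171,245), and the fingertips point at the big key.

```bash
python3 - <<'E'
from h import *
T=np.load("T7.npy")
for z in(130,138,145): print(z,plane("wrist",(270.5,207),z,T).round(1),plane("wrist",(271,210.5),z,T).round(1),plane("top",(395,203),z).round(1))
print(tri(ray("wrist",(271,210.5),T),ray("top",(395,203))).round(1))
E
```

```text
130 [ 566.7 -242.9  130. ] [ 569.2 -243.8  130. ] [ 566.3 -244.9  130. ]
138 [ 564.7 -241.9  138. ] [ 567.1 -242.7  138. ] [ 565.7 -242.8  138. ]
145 [ 563. -241.  145.] [ 565.3 -241.8  145. ] [ 565.2 -241.   145. ]
[ 565.5 -241.7  143.5]
```

The key centre is at (566,-242) with its top near z 138–145. I go down to TCP z 172, then press in small force-watched steps.

Request:
jog_arm([
  {"fingers": 0, "x": 0.001, "y": 0.001, "z": -0.015, "rx": 0, "ry": 0, "rz": 0},
  {"fingers": 0, "x": 0.001, "y": 0.001, "z": -0.03, "rx": 0, "ry": 0, "rz": 0},
  {"fingers": 0, "x": 0.001, "y": 0.001, "z": -0.045, "rx": 0, "ry": 0, "rz": 0},
  {"fingers": 0, "x": 0.001, "y": 0.001, "z": -0.057, "rx": 0, "ry": 0, "rz": 0},
  {"fingers": 0, "x": 0.001, "y": 0.001, "z": -0.067, "rx": 0, "ry": 0, "rz": 0},
  {"fingers": 0, "x": 0.001, "y": 0.001, "z": -0.074, "rx": 0, "ry": 0, "rz": 0},
  {"fingers": 0, "x": 0.001, "y": 0.001, "z": -0.078, "rx": 0, "ry": 0, "rz": 0},
  {"fingers": 0, "x": 0.001, "y": 0.001, "z": -0.078, "rx": 0, "ry": 0, "rz": 0},
  {"fingers": 0, "x": 0.001, "y": 0.001, "z": -0.078, "rx": 0, "ry": 0, "rz": 0},
  {"fingers": 0, "x": 0.001, "y": 0.001, "z": -0.078, "rx": 0, "ry": 0, "rz": 0},
])

```text
clock: 12.63
eef_pos: [566.9, -242.7, 172.7]
orientation: [[-0.895, 0.445, 0.001], [0.445, 0.895, -0.001], [-0.001, -0.0, -1.0]]
contact_force: [0.8, 0.1, 0.3]
grip_width: -0.002
gripper_force: 0.0
```

Request:
jog_arm([
  {"fingers": 0, "x": 0, "y": 0, "z": -0.001, "rx": 0, "ry": 0, "rz": 0},
  {"fingers": 0, "x": 0, "y": 0, "z": -0.002, "rx": 0, "ry": 0, "rz": 0},
  {"fingers": 0, "x": 0, "y": 0, "z": -0.003, "rx": 0, "ry": 0, "rz": 0},
  {"fingers": 0, "x": 0, "y": 0, "z": -0.004, "rx": 0, "ry": 0, "rz": 0},
  {"fingers": 0, "x": 0, "y": 0, "z": -0.005, "rx": 0, "ry": 0, "rz": 0},
  {"fingers": 0, "x": 0, "y": 0, "z": -0.006, "rx": 0, "ry": 0, "rz": 0},
])

```text
clock: 13.13
eef_pos: [566.8, -242.7, 166.5]
orientation: [[-0.895, 0.446, 0.001], [0.446, 0.895, -0.001], [-0.001, -0.0, -1.0]]
contact_force: [0.2, 1.1, 3.7]
grip_width: 0.001
gripper_force: 1.9
```

Request:
jog_arm([
  {"fingers": 0, "x": 0, "y": 0, "z": -0.001, "rx": 0, "ry": 0, "rz": 0},
  {"fingers": 0, "x": 0, "y": 0, "z": -0.002, "rx": 0, "ry": 0, "rz": 0},
  {"fingers": 0, "x": 0, "y": 0, "z": -0.003, "rx": 0, "ry": 0, "rz": 0},
  {"fingers": 0, "x": 0, "y": 0, "z": -0.003, "rx": 0, "ry": 0, "rz": 0},
])

```text
clock: 13.47
eef_pos: [566.8, -242.7, 164.7]
orientation: [[-0.895, 0.445, 0.001], [0.445, 0.895, -0.001], [-0.002, -0.0, -1.0]]
contact_force: [-1.6, 0.9, 10.4]
grip_width: -0.001
gripper_force: 5.5
```

The force is 10.4 N, already past the 5 N spring. I press 1–2 mm more to confirm the hard stop.

Request:
jog_arm([
  {"fingers": 0, "x": 0, "y": 0, "z": -0.001, "rx": 0, "ry": 0, "rz": 0},
  {"fingers": 0, "x": 0, "y": 0, "z": -0.002, "rx": 0, "ry": 0, "rz": 0},
  {"fingers": 0, "x": 0, "y": 0, "z": -0.002, "rx": 0, "ry": 0, "rz": 0},
  {"fingers": 0, "x": 0, "y": 0, "z": -0.002, "rx": 0, "ry": 0, "rz": 0},
])

```text
clock: 13.8
eef_pos: [566.9, -242.8, 164.5]
orientation: [[-0.895, 0.445, 0.002], [0.445, 0.895, -0.002], [-0.002, -0.001, -1.0]]
contact_force: [-3.3, 2.2, 20.1]
grip_width: -0.001
gripper_force: 9.9
```

The stop is hard: 10 N more moved it only 0.2 mm. I release slowly to see the key's travel.

Request:
jog_arm([
  {"fingers": 0, "x": 0, "y": 0, "z": 0.002, "rx": 0, "ry": 0, "rz": 0},
  {"fingers": 0, "x": 0, "y": 0, "z": 0.004, "rx": 0, "ry": 0, "rz": 0},
  {"fingers": 0, "x": 0, "y": 0, "z": 0.005, "rx": 0, "ry": 0, "rz": 0},
  {"fingers": 0, "x": 0, "y": 0, "z": 0.005, "rx": 0, "ry": 0, "rz": 0},
  {"fingers": 0, "x": 0, "y": 0, "z": 0.005, "rx": 0, "ry": 0, "rz": 0},
])

```text
clock: 14.22
eef_pos: [566.8, -242.7, 166.0]
orientation: [[-0.895, 0.446, 0.001], [0.446, 0.895, -0.001], [-0.001, -0.0, -1.0]]
contact_force: [-0.0, -1.4, 3.7]
grip_width: 0.0
gripper_force: 2.0
```

Request:
jog_arm([
  {"fingers": 0, "x": 0, "y": 0, "z": 0.001, "rx": 0, "ry": 0, "rz": 0},
  {"fingers": 0, "x": 0, "y": 0, "z": 0.002, "rx": 0, "ry": 0, "rz": 0},
  {"fingers": 0, "x": 0, "y": 0, "z": 0.002, "rx": 0, "ry": 0, "rz": 0},
  {"fingers": 0, "x": 0, "y": 0, "z": 0.002, "rx": 0, "ry": 0, "rz": 0},
])

```text
clock: 14.55
eef_pos: [566.8, -242.8, 167.9]
orientation: [[-0.895, 0.446, 0.001], [0.446, 0.895, -0.001], [-0.001, -0.0, -1.0]]
contact_force: [1.2, -0.7, 2.9]
grip_width: -0.001
gripper_force: 1.5
```

Request:
jog_arm([
  {"fingers": 0, "x": 0, "y": 0, "z": 0.002, "rx": 0, "ry": 0, "rz": 0},
  {"fingers": 0, "x": 0, "y": 0, "z": 0.004, "rx": 0, "ry": 0, "rz": 0},
  {"fingers": 0, "x": 0, "y": 0, "z": 0.004, "rx": 0, "ry": 0, "rz": 0},
  {"fingers": 0, "x": 0, "y": 0, "z": 0.004, "rx": 0, "ry": 0, "rz": 0},
])

```text
clock: 14.88
eef_pos: [565.4, -241.7, 171.3]
orientation: [[-0.895, 0.445, -0.002], [0.445, 0.895, 0.002], [0.003, 0.0, -1.0]]
contact_force: [-0.3, -0.6, 0.5]
grip_width: -0.002
gripper_force: 0.0
```

The spring profile (about 4 N at 166.0, 3 N at 167.9, 0 at 171.3) matches a full 6 mm stroke. Now I move clear.

Request:
jog_arm([
  {"fingers": 0, "x": 0, "y": 0, "z": 0.01, "rx": 0, "ry": 0, "rz": 0},
  {"fingers": 0, "x": 0, "y": 0, "z": 0.025, "rx": 0, "ry": 0, "rz": 0},
  {"fingers": 0, "x": 0, "y": 0, "z": 0.04, "rx": 0, "ry": 0, "rz": 0},
  {"fingers": 0, "x": 0, "y": 0, "z": 0.055, "rx": 0, "ry": 0, "rz": 0},
  {"fingers": 0, "x": 0, "y": 0, "z": 0.07, "rx": 0, "ry": 0, "rz": 0},
  {"fingers": 0, "x": 0, "y": 0, "z": 0.085, "rx": 0, "ry": 0, "rz": 0},
  {"fingers": 0, "x": 0, "y": 0, "z": 0.095, "rx": 0, "ry": 0, "rz": 0},
  {"fingers": 0, "x": 0, "y": 0, "z": 0.1, "rx": 0, "ry": 0, "rz": 0},
  {"fingers": 0, "x": 0, "y": 0, "z": 0.1, "rx": 0, "ry": 0, "rz": 0},
  {"fingers": 0, "x": 0, "y": 0, "z": 0.1, "rx": 0, "ry": 0, "rz": 0},
  {"fingers": 0, "x": 0, "y": 0, "z": 0.1, "rx": 0, "ry": 0, "rz": 0},
  {"fingers": 0, "x": 0, "y": 0, "z": 0.1, "rx": 0, "ry": 0, "rz": 0},
])

```text
clock: 15.88
eef_pos: [565.9, -242.1, 270.8]
orientation: [[-0.895, 0.446, -0.002], [0.446, 0.895, 0.001], [0.002, 0.0, -1.0]]
contact_force: [-0.2, 0.2, 0.7]
grip_width: 0.004
gripper_force: 0.0
```

```bash
python3 - <<'E'
from h import *
import cv2
a=read_camera("scene").astype(int);b=cv2.imread("pics/scene0.png")[:,:,::-1].astype(int)
d=np.abs(a-b).max(2)[140:300,110:460]>60   # things changed near rack/heater/analyser
print("changed px",d.sum())
s=status.sense();print(s["clock"],s["eef_pos"],s["contact_force"])
print(r.hand_in())
E
```

```text
changed px 2307
15.9333 [ 565.98506167 -242.19156222  270.94567021] [ 0.51887856 -1.19166618 -0.47834207]
the job is handed in; nothing more can be done
None
```

The job is handed in at 15.9 s: I pointed about 20 mm above the tallest tube and then the empty well for over 2 s each, pressed the big key to its hard stop, released it and moved clear, with no contact felt except on the key; my last image check on whether anything else had moved was inconclusive.

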